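Third hand: transformer against the sprung fence

ROBOT

A 6-joint arm with a two-finger parallel gripper is mounted at the origin on a cart in front of the work surface, level with it; the furniture and walls round the work are solid. World frame = base frame: x ahead of the robot, y to its left, z up, the work surface at z = 0. Lengths are in m, angles in rad, forces in N, time in s.
With the tool pointing down it reaches from about 0.4 to 0.825 m from the base axis. Payload 7 kg.
Tool frame: the origin (TCP) lies at the very end of the fingers, on their centre line; the grasp point (between the pads) lies 19 mm behind it; z points along the fingers, x is the direction in which the jaws open and shut, and the axes are right-handed (so a half turn about z gives the same grasp; the last joint's range is limited). The gripper opens to 88 mm and grips with 3 to 60 N. Pads are 19 mm wide; open, the fingers measure 130 mm over their backs; the gripper's body (78 mm by 193 mm) begins 47 mm behind the grasp point.
Start: joints at [-0.89, 0.359, 0.012, 0, -1.224, -0.288], TCP at [0.258, -0.624, 0.199] pointing down, gripper open.
Joint ranges: [-3.07, 3.07], [-1.43, 2.12], [-1.02, 1.25], [-3.03, 1.67], [-3.05, -0], [-3.03, 3.03]. Speed limits (rad/s): [2.39, 2.39, 3.01, 3.14, 3.14, 3.14].

INTERFACE

Orientations are given as a 3x3 rotation matrix whose columns are the frame's x, y, z axes.
In Python, from station import ctrl gives the robot as it stands.
- The arm moves only by the tool play_rows, never from a script. Its argument "increments" is a list of rows, each a list of 3 entries, a list of its own where there are three numbers: the shift along the tool's x, y, z each as a share of 100 mm, from -1 to 1, then the turn, a rotation vector about the tool's x, y, z each as a share of 6 degrees, from -1 to 1, then the gripper's target within -1 to 1 (shut at 1, half-way at 0, fully open at -1). In form: [[[x, y, z], [wx, wy, wz], fingers], ...]. A call has 1 to 12 rows; each row shifts and turns the commanded pose from where the row before left it, along the tool's axes as they then stand; what a row does not reach is not made up. A row lasts 1/10 s, in which the tool goes at most 50 mm and 8.59 degrees, less where a joint would pass 70% of its speed; a pose out of reach is approached as far as the arm can. A call with a number of a shift or a turn outside -1 to 1 is refused whole. A call with a gripper value outside its range is refused whole. The fingers move at their own pace and stop on an object; the grip force is fixed at half the most. Time passes only in rows, so rows that do not move let the fingers close. It gives the time, the measured TCP pose, the force and the opening at its end, in the units of the state.
- ctrl.observe(): the state, without advancing time (a new reading comes with each control period).
- ctrl.snapshot(name): name is "side" or "top" or "wrist"; returns the picture (420x560x3 uint8, red, green, blue); there is no depth.
- ctrl.get_calibration(name): a dict with "vfov" (degrees; the focal length in pixels is half the picture's height over the tangent of half this angle, whatever the lens; pixels are square), "cx", "cy" (the principal point, pixels), "k1" (the pictures are not rectified: a ray, as slopes to the right and down, at radius r is drawn at 1 + k1 r^2 times it, then the intrinsics apply), "origin" and "rotation" of the camera in the world. Camera axes: x right, y down, z forward; pixel columns grow to the right and rows downward; lengths in m; the calibration is good to about 2 mm. A picture is of the moment at which its call begins: read the wrist's pose just before it. get_calibration takes no time and is no camera call; for the wrist camera it gives the pose at the moment of the call.
- ctrl.sign_off(): hands the job in, once; it reports no verdict.
The state is a dict: "time_s": time; "q": joint angles; "joint_velocities": joint speeds; "joint_torque": joint torques, N m; "eef_pos": TCP position; "ee_rot": TCP orientation; "contact_force": force on the tool from outside, world axes, zero at the start; "wrist_torque": the same for the moment, N m; "opening": finger opening in m.
Only numpy, scipy, OpenCV 4.12 (cv2) and the standard library are available. Lean on these libraries where they do the work, as an engineer would, in place of code of your own. Each camera call takes 0.05 s, during which the arm holds its last target.

TASK

Be my third hand: stand the small transformer upright on the narrow raised rail of the fixture, centred across it, with one of its flat laminated faces (not a yellow bobbin end) square to the fence and its weight resting on the rail, then push it along the rail flat against the sprung fence with about 10 newtons, so that the fence's pointer stands between the two lines on the post. Keep that steady push for at least three seconds while I get the screws, never push harder than 18 newtons, and finish while your gripper is still holding the transformer there: do not let go. Leave the other things on the bench where they are.

Things in the scene. Friction and masses are not known exactly. Their poses are not given: they have to be found in the camera images.
- transformer_mid (a point): Centre, half-way up, of the loose transformer. z up, underside 18 mm below. The flat ends of its yellow bobbin lie 26 mm either side along x (52 mm over both; each 26 mm wide along y, 8 to 29 mm above the underside). Its two flat laminated faces look along +y and -y, 21 mm from the centre; either may meet the fence.
- transformer: The same transformer as a body, about 0.16 kg: a block of grey laminations 34 mm along x, 42 mm along y, 36 mm tall, with a yellow winding bobbin through it along x; the same either way round. It starts upright on the bench. Origin at the centre of its underside, axes as for its centre.
- fixture: Grey fixture screwed to the bench: base plate 222 x 110 x 12 mm. Origin on the bench under the rail; x along the rail toward the fence, y across, z up. At the far end a metal post 56 mm wide and 80 mm tall (x 88 to 122 mm) guides the fence; two dark lines on its top at x = 100 and 111 mm.
- rail_top (a point): Point on the centre line of the rail's flat top, 45 mm above the bench; axes as the fixture's. The steel rail is only 24 mm wide, with its top running from x = -90 to +65 mm of this point; a foot flange 40 mm wide reaches 18 mm above the bench.
- fence_face (a point): Point on the fence's flat face, over the rail's centre line, 18 mm above the rail's top; moves with the fence. Axes as the fixture's: the face looks to -x, pushing goes to +x. At rest it is 50 mm along x from the rail_top point. The fence plate is 40 mm wide, 8 mm thick, from 2 to 42 mm above the rail's top.
- fence (a joint): How far the sprung fence is pushed back, in m: 0 at rest, 0.026 at the hard stop. The spring pushes back with 3 N plus 0.6 N per mm, so 10 N is about 0.0117; the pointer's tip, 94 mm along the fixture's x at rest, is between the two lines from 0.006 to 0.017.
- cream_pot: Bystander: a cylindrical pot with a dark lid, 50 mm across and 63 mm tall; origin at the centre of its underside. To be left where it is.
- heat_sink: Bystander: a small finned metal heat sink, 25 x 40 x 22 mm; origin at the centre of its underside. To be left where it is.
- black_case: Bystander: a black rectangular plastic box, 52 x 80 x 36 mm; origin at the centre of its underside. To be left where it is.
- relay_carton: Bystander: a small printed carton, 45 x 74 x 50 mm; origin at the centre of its underside. To be left where it is.
- block_battery: Bystander: a small block battery standing upright, 18 x 26 x 49 mm; origin at the centre of its underside. To be left where it is.

How it is judged:
On the way, in this order (a step that is already met when the one before it is completed fails the run):
1. the transformer stands upright on the rail, centred across it, its weight resting on the rail (y of transformer_mid in the frame of fence_face between -0.01 and 0.01 m and z of transformer_mid in the frame of fence_face between -0.004 and 0.004 m and angle between transformer_mid's own z axis and vertical below 0.1 rad and contact force between transformer and fixture_c0 above 0.3 N), for 0.2 s.
2. the gripper presses the transformer flat against the fence with 6 to 14 N for three seconds (y of transformer_mid in the frame of fence_face between -0.01 and 0.01 m and z of transformer_mid in the frame of fence_face between -0.004 and 0.004 m and angle between transformer_mid's own z axis and vertical below 0.1 rad and angle between the y axis of transformer_mid and the x axis of fence_face, either way round below 0.12 rad and contact force between transformer and fence between 6 and 14 N and contact force between the fingers and transformer above 1 N and value of joint fence between 0.004 and 0.02 m), for 3 s.
At the end, for the whole second after the job is handed in: The gripper is touching the transformer and holds it on the rail (centre within 10 mm of the rail's centre line and within 4 mm of the standing height, tilted under 0.10 rad), a laminated face square to the fence within 0.12 rad, pressing the fence with 6 to 14 N, the fence pushed back 4 to 20 mm (all of step 2); the arm keeps its last pose, push and grip.
It fails at once if the fence is pushed with more than 18 N (contact force between transformer and fence above 18 N).
It fails at once if a bystander is moved by more than 30 mm (distance of any of cream_pot, heat_sink, black_case, relay_carton, block_battery from where it was at the start of the episode above 0.03 m).
It also fails if it takes over 45 s, if anything falls off the work surface, if the arm or the gripper's body presses on something with over 40 N, if the wrist force passes 120 N, or if a joint passes its speed limit or range.

## Working session

There is one attempt and no reset: what is moved stays moved. The work goes in short steps, Python scripts to look and compute and a tool call to move; the robot and the scene stay as the last step left them, time stands still between calls to the robot, and variables do not carry over. Pictures are saved under pics/ and viewed, and the job is handed in when it is done.

Besides the shell and the picture viewer there is one more tool, called as name(argument=value, ...) on one line, values as JSON. play_rows: Moves the arm, as the interface text tells. Its arguments: {"type":"object","properties":{"increments":{"type":"array","items":{"type":"array"}}},"required":["increments"]}

```bash
ls; mkdir -p pics
python3 - <<'E'
from station import ctrl
import cv2
for n in ["side","top","wrist"]:
    c=ctrl.get_calibration(n);print(n,c)
    cv2.imwrite(f"pics/{n}0.png",ctrl.snapshot(n)[:,:,::-1])
print(ctrl.observe())
E
```

```text
pics
side {'vfov': 46.202699344370956, 'cx': 280.63234390359224, 'cy': 206.11345330791292, 'k1': 0.060318993549745965, 'origin': array([0.50771385, 0.94426835, 0.68659633]), 'rotation': array([[-0.99861477, -0.04169368,  0.03209629],
       [-0.04939426,  0.53263914, -0.84489985],
       [ 0.01813125, -0.84531484, -0.53396074]])}
top {'vfov': 42.42454134466537, 'cx': 270.9573945657764, 'cy': 201.77362088840604, 'k1': 0.007249091926553483, 'origin': array([ 0.2530644 , -0.02304513,  1.63817401]), 'rotation': array([[-0.02718502, -0.97957458,  0.19923506],
       [-0.99961692,  0.02560342, -0.01051091],
       [ 0.00519512, -0.19944448, -0.97989536]])}
wrist {'vfov': 61.51802773295883, 'cx': 276.97497546156126, 'cy': 207.4073173146281, 'k1': -0.05777504905849252, 'origin': array([ 0.18859874, -0.65196527,  0.38350522]), 'rotation': array([[-3.82509367e-01,  8.86246352e-01,  2.61254640e-01],
       [ 9.23951484e-01,  3.66750195e-01,  1.08664387e-01],
       [ 4.88226985e-04,  2.82951758e-01, -9.59134018e-01]])}
{'time_s': 0.15, 'q': array([-8.89911077e-01,  3.59211918e-01,  1.12916448e-02, -2.10674063e-04,
       -1.22407614e+00, -2.88108376e-01]), 'joint_velocities': array([-0.00086461, -0.00137709,  0.00234818,  0.00273326,  0.0005862 ,
        0.00122647]), 'joint_torque': array([-1.73238081e-03, -5.83273780e+01,  2.93292725e+01,  7.00121328e+00,
        8.83433211e-03, -8.80302287e-05]), 'eef_pos': array([ 0.25818366, -0.62326329,  0.19866231]), 'ee_rot': array([[-3.82688689e-01,  9.23877159e-01, -6.01473850e-04],
       [ 9.23876567e-01,  3.82689132e-01,  1.05720724e-03],
       [ 1.20690713e-03, -1.51106342e-04, -9.99999260e-01]]), 'contact_force': array([ 0.33001477, -0.27744038, -0.09667356]), 'wrist_torque': array([-0.03178622, -0.01644402,  0.00090805]), 'opening': 0.08762848746430012}
```

View pics/side0.png

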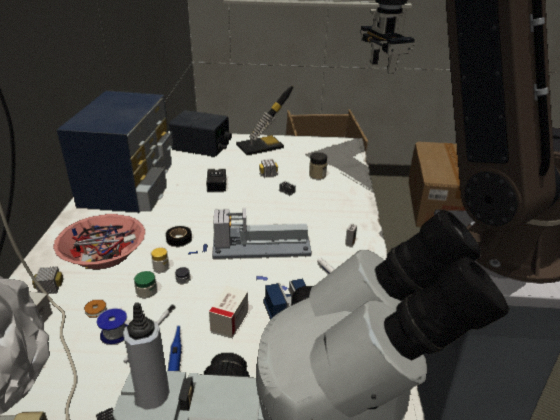

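View pics/top0.png

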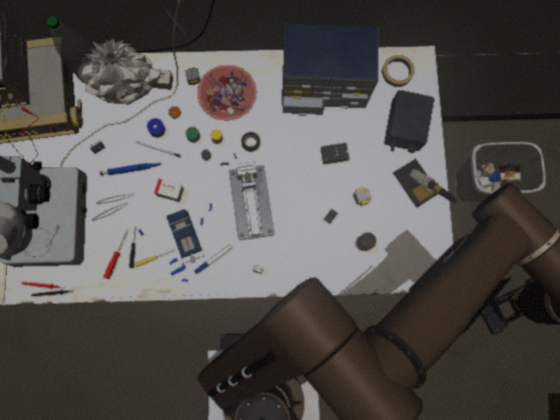

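View pics/wrist0.png

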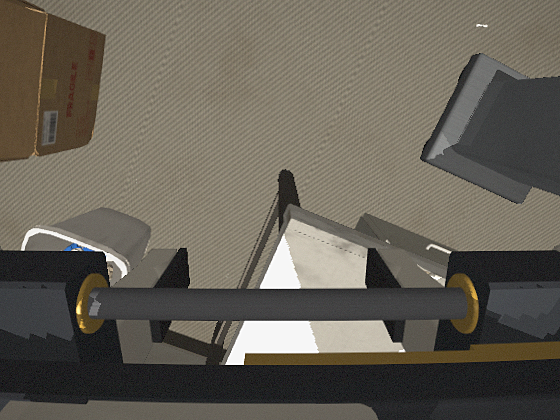

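The side view shows the fixture at about (260,240), with the transformer possibly at (268,167). The top view shows the fixture at (250,203) and a yellow and grey object at (362,196). I'll zoom in.

```bash
cat > h.py <<'E'
import numpy as np, cv2
from station import ctrl
def ray(c,u,v,H=420):
    f=H/2/np.tan(np.radians(c['vfov'])/2)
    d=np.array([(u-c['cx'])/f,(v-c['cy'])/f]); s=d.copy()
    for _ in range(30): s=d/(1+c['k1']*(s@s))
    return np.asarray(c['rotation'])@np.array([s[0],s[1],1.])
def plane(c,u,v,z):
    r=ray(c,u,v); o=np.asarray(c['origin']); return o+r*(z-o[2])/r[2]
def proj(c,P,H=420):
    f=H/2/np.tan(np.radians(c['vfov'])/2)
    p=(np.atleast_2d(P)-c['origin'])@np.asarray(c['rotation']); s=p[:,:2]/p[:,2:]
    s=s*(1+c['k1']*(s**2).sum(1,keepdims=True)); return s*f+[c['cx'],c['cy']]
def crop(img,x0,y0,x1,y1,k,name):
    cv2.imwrite(name,cv2.resize(img[y0:y1,x0:x1],None,fx=k,fy=k,interpolation=cv2.INTER_CUBIC))
E
python3 - <<'E'
from h import *
t=cv2.imread('pics/top0.png');s=cv2.imread('pics/side0.png')
a=cv2.resize(t[150:270,220:390],None,fx=4.6,fy=4.6,interpolation=2);cv2.imwrite('pics/tz.png',a[:600,:800])
a=cv2.resize(s[140:265,190:365],None,fx=4.5,fy=4.5,interpolation=2);cv2.imwrite('pics/sz.png',a)
T=ctrl.get_calibration('top');S=ctrl.get_calibration('side')
print(plane(T,362,196,.036),plane(S,268,162,.036))
for p in [(245,169),(254,236)]: print(plane(T,*p,.045))
E
```

```text
[ 0.58946312 -0.31653471  0.036     ] [ 0.59485461 -0.31990008  0.036     ]
[0.68074302 0.03602374 0.045     ]
[0.4747445 0.0129632 0.045    ]
```

View pics/tz.png

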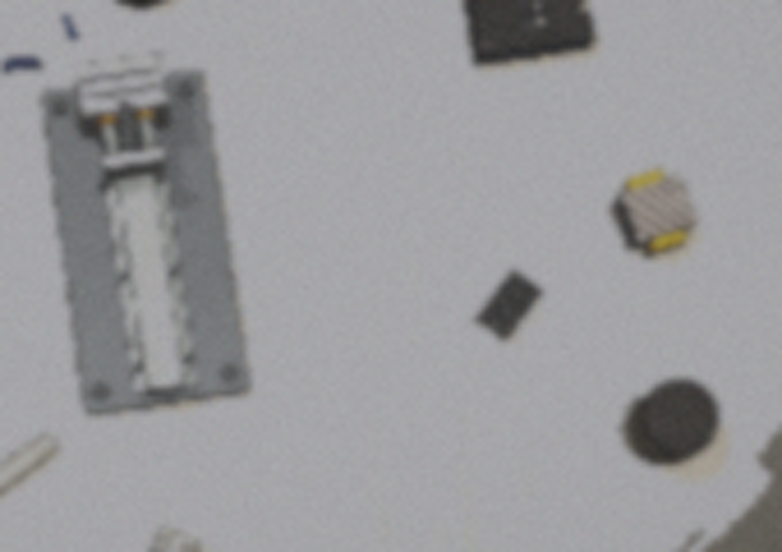

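View pics/sz.png

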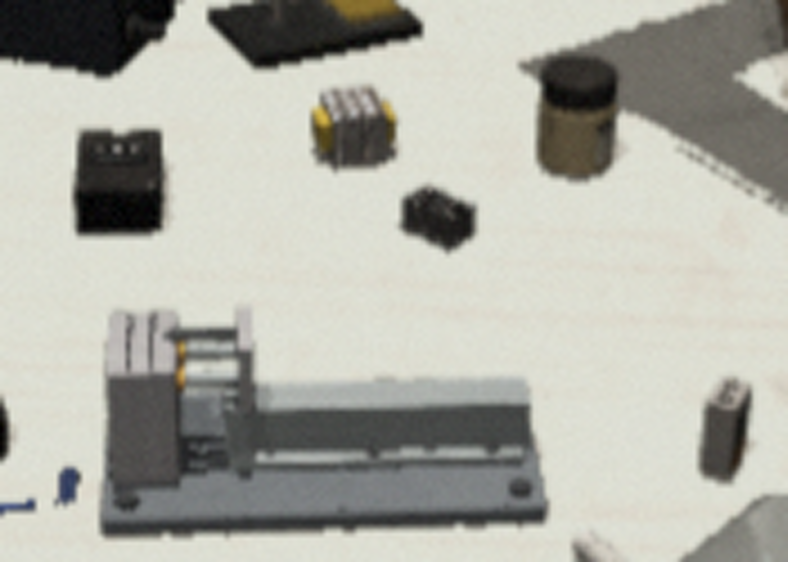

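The top zoom shows the transformer with yellow ends at (643,180) and (668,242), and the fixture plate corners at (42,92), (203,70), (250,390) and (88,412). The side zoom confirms the transformer is upright.

Run:
```python
from h import *
T=ctrl.get_calibration('top');S=ctrl.get_calibration('side')
f=lambda x,y:(220+x/4.6,150+y/4.6)
g=lambda x,y:(190+x/4.5,140+y/4.5)
P=[plane(T,*f(*p),.012)[:2] for p in [(42,92),(203,70),(250,390),(88,412)]]
print(np.array(P)); print('mid',np.mean(P,0))
ax=(P[0]+P[1]-P[2]-P[3]);yaw=np.arctan2(ax[1],ax[0]);print('yawF',yaw)
u=np.array([np.cos(yaw),np.sin(yaw)]);print('org',np.mean(P,0)-u*.011)
a=plane(T,*f(645,180),.029);b=plane(T,*f(669,241),.029);print(a,b,(a+b)/2,np.degrees(np.arctan2(*(a-b)[1::-1])))
a=plane(S,*g(321,130),.018);b=plane(S,*g(388,125),.018);print(a,b)
# top face of laminations
print(plane(T,*f(657,208),.036))
o=ctrl.observe();R=o['ee_rot']
print('shift',R.T@(np.array([.591,-.317,.16])-o['eef_pos']))
```

```text
[[ 0.68766341  0.08651275]
 [ 0.70022033 -0.02241991]
 [ 0.48141924 -0.04798217]
 [ 0.46967147  0.05886403]]
mid [0.58474361 0.01874368]
yawF 0.12122461960366678
org [0.57382434 0.01741347]
[ 0.6124881  -0.31367796  0.029     ] [ 0.57083692 -0.32704262  0.029     ] [ 0.59166251 -0.32036029  0.029     ] 17.789928829790018
[ 0.61334308 -0.310065    0.018     ] [ 0.57093559 -0.32050351  0.018     ]
[ 0.59182106 -0.31918669  0.036     ]
shift [0.15553777 0.42469089 0.03878589]
```

```bash
cat >> h.py <<'E'
from scipy.spatial.transform import Rotation as Ro
def down(deg):
    a=np.radians(deg);x=np.array([np.cos(a),np.sin(a),0]);z=np.array([0,0,-1.]);return np.c_[x,np.cross(z,x),z]
def plan(wps,p=None,R=None):
    """wps: (pos,yaw,n). prints rows share-units"""
    o=ctrl.observe(); p=o['eef_pos'] if p is None else np.array(p); R=o['ee_rot'] if R is None else R
    for pt,yaw,n in wps:
        Rt=down(yaw); pt=np.array(pt)
        for i in range(n):
            k=n-i
            d=np.round(R.T@((pt-p)/k)/.1,3); w=np.round((Ro.from_matrix(R.T@Rt).as_rotvec()/k)/np.radians(6),2)
            print([d.tolist(),w.tolist(),'g'])
            p=p+R@d*.1; R=R@Ro.from_rotvec(w*np.radians(6)).as_matrix()
    print(p,R.round(3).tolist())
E
python3 - <<'E'
from h import *
T=ctrl.get_calibration('top');print(plane(T,415,183,0),plane(T,438,190,.08))
plan([([.38,-.40,.2],152,7),([.591,-.318,.16],197,8)])
E
```

```text
[ 0.63406861 -0.49072015  0.        ] [ 0.59246876 -0.53413468  0.08      ]
[[0.228, 0.283, -0.002], [0.0, -0.0, -0.94], 'g']
[[0.199, 0.304, -0.002], [0.0, -0.0, -0.94], 'g']
[[0.168, 0.322, -0.002], [0.0, -0.0, -0.94], 'g']
[[0.136, 0.337, -0.001], [0.0, -0.0, -0.94], 'g']
[[0.102, 0.349, -0.002], [0.0, -0.0, -0.94], 'g']
[[0.068, 0.357, -0.001], [0.0, -0.01, -0.94], 'g']
[[0.032, 0.362, -0.002], [0.0, -0.0, -0.94], 'g']
[[-0.185, 0.214, 0.05], [0.0, 0.0, -0.94], 'g']
[[-0.205, 0.195, 0.05], [0.0, 0.0, -0.94], 'g']
[[-0.223, 0.174, 0.05], [0.0, 0.0, -0.94], 'g']
[[-0.239, 0.151, 0.05], [0.0, 0.0, -0.94], 'g']
[[-0.253, 0.127, 0.05], [0.0, 0.0, -0.94], 'g']
[[-0.264, 0.102, 0.05], [0.0, 0.0, -0.93], 'g']
[[-0.273, 0.076, 0.051], [0.0, 0.0, -0.94], 'g']
[[-0.278, 0.048, 0.05], [0.0, 0.0, -0.93], 'g']
[ 0.59099277 -0.31804436  0.16000618] [[-0.956, -0.292, 0.0], [-0.292, 0.956, 0.0], [-0.0, 0.0, -1.0]]
```

play_rows(increments=[[[0.23,0.28,0],[0,0,-0.94],-1],[[0.2,0.3,0],[0,0,-0.94],-1],[[0.17,0.32,0],[0,0,-0.94],-1],[[0.14,0.34,0],[0,0,-0.94],-1],[[0.1,0.35,0],[0,0,-0.94],-1],[[0.07,0.36,0],[0,0,-0.94],-1],[[0.03,0.36,0],[0,0,-0.94],-1],[[-0.18,0.21,0.05],[0,0,-0.94],-1],[[-0.2,0.2,0.05],[0,0,-0.94],-1],[[-0.22,0.17,0.05],[0,0,-0.94],-1],[[-0.24,0.15,0.05],[0,0,-0.94],-1]])

```text
time_s: 1.25
eef_pos: [0.4846, -0.3579, 0.1791]
ee_rot: [[-0.996, 0.091, -0.0], [0.091, 0.996, 0.0], [0.0, 0.0, -1.0]]
contact_force: [0.5, 0.0, -0.6]
opening: 0.0877
```

play_rows(increments=[[[-0.25,0.13,0.05],[0,0,-0.94],-1],[[-0.26,0.1,0.05],[0,0,-0.94],-1],[[-0.27,0.08,0.05],[0,0,-0.94],-1],[[-0.28,0.05,0.05],[0,0,-0.94],-1],[[0,0,0],[0,0,0],-1],[[0,0,0],[0,0,0],-1]])

```text
time_s: 1.85
eef_pos: [0.5882, -0.3164, 0.1584]
ee_rot: [[-0.956, -0.294, -0.002], [-0.294, 0.956, 0.0], [0.002, 0.001, -1.0]]
contact_force: [0.4, -0.8, 0.6]
opening: 0.0879
```

Run:
```python
from h import *
o=ctrl.observe();print(o['time_s'],o['eef_pos'],np.degrees(np.arctan2(o['ee_rot'][1,0],o['ee_rot'][0,0])),o['q'])
c=ctrl.get_calibration('wrist');im=ctrl.snapshot('wrist')[:,:,::-1].copy();cv2.imwrite('pics/w1.png',im)
import pickle;pickle.dump((c,o),open('w1.pkl','wb'))
```

```text
1.85 [ 0.58818273 -0.31638772  0.15835438] -162.89919778297264 [-2.02320146e-01  3.74309755e-01 -6.01146382e-02 -1.54003297e-04
 -1.13816505e+00  5.00849402e-01]
```

View pics/w1.png

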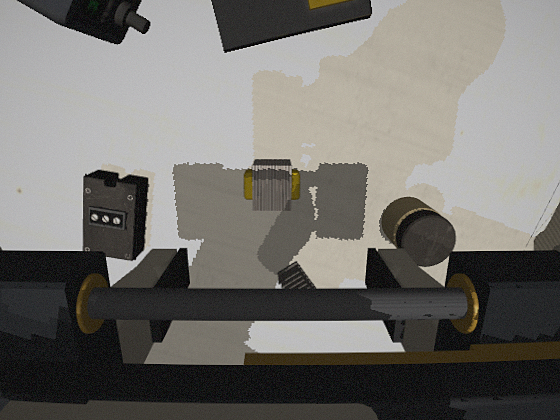

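Run:
```python
from h import *
im=cv2.imread('pics/w1.png');crop(im,220,140,320,230,6.5,'pics/w1z.png')
import pickle;c,o=pickle.load(open('w1.pkl','rb'))
p=o['eef_pos'];R=o['ee_rot']
print(proj(c,[p+R@[0,0,0],p*[1,1,0]+[0,0,.036]]))
```

```text
[[279.3707218  244.48602172]
 [278.17347365 192.02353617]]
```

View pics/w1z.png

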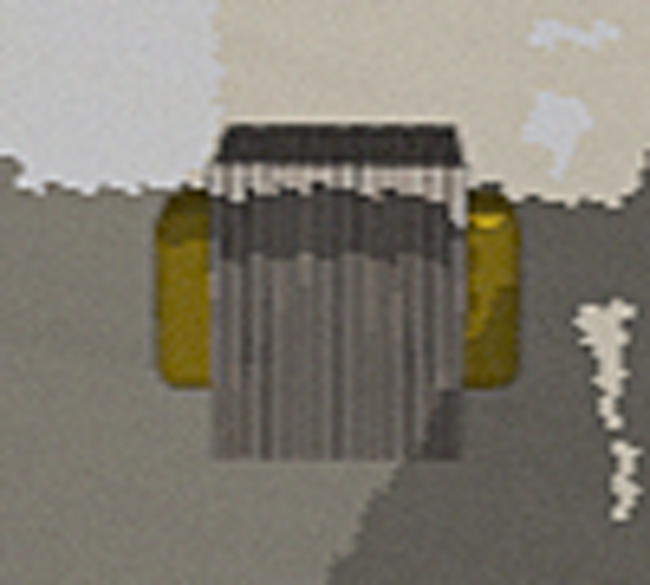

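The wrist zoom shows the lamination top face with corners at about (212,162), (464,162), (464,460) and (212,460). It is well aligned with the jaws.

Run:
```python
from h import *
import pickle;c,o=pickle.load(open('w1.pkl','rb'))
P=np.array([plane(c,220+x/6.5,140+y/6.5,.036) for x,y in [(212,162),(464,162),(464,460),(212,460)]])
m=P.mean(0);print(P,m,o['ee_rot'].T@(m-o['eef_pos']))
print(np.linalg.norm(P[0]-P[1]),np.linalg.norm(P[1]-P[2]))
e=P[2]+P[3]-P[0]-P[1];print('y axis',np.degrees(np.arctan2(e[1],e[0])))
plan([([m[0],m[1],.06],197,5),([m[0],m[1],.004],197,4)])
```

```text
[[ 0.61685494 -0.33322459  0.036     ]
 [ 0.58431914 -0.34320755  0.036     ]
 [ 0.57149299 -0.3031167   0.036     ]
 [ 0.60525765 -0.29276024  0.036     ]] [ 0.59448118 -0.31807727  0.036     ] [-0.0057074  -0.00358726  0.12234245]
0.03403289806498736 0.04209259094998572
y axis 106.86671481635572
[[-0.012, -0.006, 0.198], [0.0, -0.0, 0.0], 'g']
[[-0.012, -0.007, 0.198], [0.0, -0.0, 0.0], 'g']
[[-0.012, -0.006, 0.198], [0.0, -0.0, 0.0], 'g']
[[-0.013, -0.007, 0.197], [0.0, -0.0, 0.0], 'g']
[[-0.012, -0.006, 0.198], [0.01, -0.01, 0.01], 'g']
[[-0.0, -0.0, 0.14], [-0.0, 0.0, -0.0], 'g']
[[-0.0, -0.0, 0.14], [-0.0, 0.0, -0.0], 'g']
[[-0.0, -0.0, 0.14], [-0.0, 0.0, -0.0], 'g']
[[-0.0, -0.0, 0.14], [-0.0, 0.0, -0.0], 'g']
[ 0.59446858 -0.31805736  0.00397812] [[-0.956, -0.292, 0.0], [-0.292, 0.956, -0.0], [-0.0, -0.0, -1.0]]
```

play_rows(increments=[[[-0.012,-0.006,0.2],[0,0,0],-1],[[-0.012,-0.007,0.2],[0,0,0],-1],[[-0.012,-0.006,0.2],[0,0,0],-1],[[-0.012,-0.007,0.2],[0,0,0],-1],[[-0.012,-0.006,0.2],[0,0,0],-1],[[0,0,0.2],[0,0,0],-1],[[0,0,0.18],[0,0,0],-1],[[0,0,0.1],[0,0,0],-1],[[0,0,0.05],[0,0,0],-1],[[0,0,0],[0,0,0],-1],[[0,0,0],[0,0,0],-1]])

```text
time_s: 3.0
eef_pos: [0.5954, -0.3185, 0.0073]
ee_rot: [[-0.956, -0.294, 0.001], [-0.294, 0.956, -0.0], [-0.001, -0.001, -1.0]]
contact_force: [-0.3, -0.3, 0.4]
opening: 0.0879
```

play_rows(increments=[[[0.01,0,0.03],[0,0,0],-1],[[0,0,0],[0,0,0],1],[[0,0,0],[0,0,0],1],[[0,0,0],[0,0,0],1],[[0,0,0],[0,0,0],1],[[0,0,0],[0,0,0],1],[[0,0,0],[0,0,0],1],[[0,0,0],[0,0,0],1]])

```text
time_s: 3.8
eef_pos: [0.594, -0.3185, 0.0033]
ee_rot: [[-0.956, -0.294, -0.0], [-0.294, 0.956, 0.0], [0.0, 0.0, -1.0]]
contact_force: [-0.7, -0.1, 0.3]
opening: 0.0371
```

Run:
```python
from h import *
print(ctrl.observe()['opening'])
cv2.imwrite('pics/w2.png',ctrl.snapshot('wrist')[:,:,::-1])
cv2.imwrite('pics/s2.png',cv2.resize(ctrl.snapshot('side')[100:260,180:380,::-1],None,fx=3.7,fy=3.7,interpolation=2))
print(ctrl.observe()['opening'])
```

```text
0.0371307672190188
0.034022417229715135
```

View pics/w2.png

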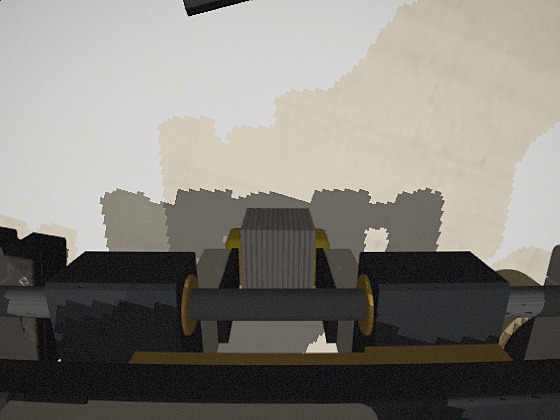

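View pics/s2.png

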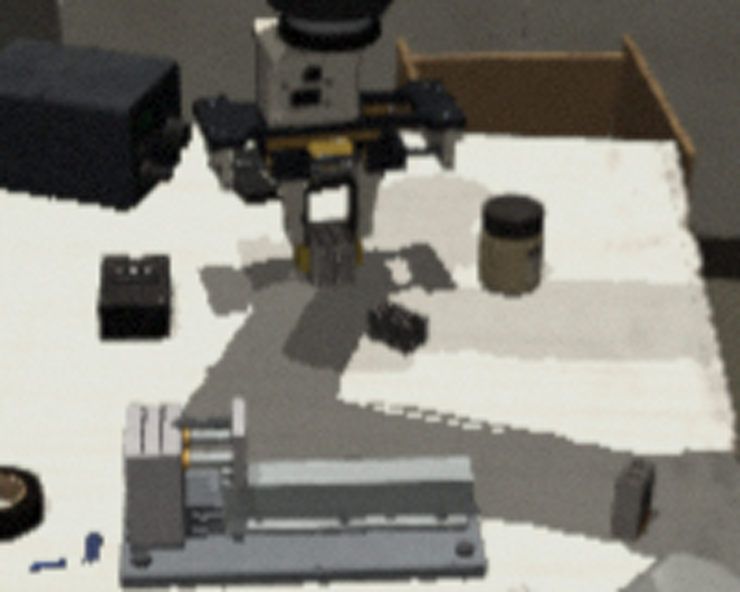

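Run:
```python
from h import *
o=ctrl.observe();print(o['opening'],o['contact_force'],o['eef_pos'])
c=ctrl.get_calibration('wrist')
m=np.array([.5945,-.3181,0]);a=np.radians(197);X=np.array([np.cos(a),np.sin(a),0]);Y=np.array([np.sin(a),-np.cos(a),0]);
Z=np.array([0,0,1.])
print('yaw Y',Y)
im=cv2.imread('pics/w2.png')
for b,col in (((.017,.021,0,.036),(0,0,255)),((.026,.013,.008,.029),(0,255,0))):
  for z in b[2:]:
    q=proj(c,[m+X*sx*b[0]+Y*sy*b[1]+Z*z for sx,sy in [(-1,-1),(1,-1),(1,1),(-1,1)]]);print(q.round().tolist())
    cv2.polylines(im,[q.round().astype(int)],True,col,1)
p=o['eef_pos'];R=o['ee_rot']
# pads at opening
for s in(-1,1):
  q=proj(c,[p+R@[s*o['opening']/2,y,z] for y,z in[(-.0095,0),(.0095,0),(.0095,-.03),(-.0095,-.03)]])
  cv2.polylines(im,[q.round().astype(int)],True,(255,0,255),1)
crop(im,180,180,380,330,3.9,'pics/w2o.png')
```

```text
0.034022417229715135 [ 0.05950403  0.25523625 -0.19805957] [ 0.59396741 -0.31850595  0.00334225]
yaw Y [-0.2923717   0.95630476  0.        ]
[[248.0, 207.0], [309.0, 208.0], [307.0, 276.0], [249.0, 276.0]]
[[242.0, 230.0], [316.0, 230.0], [313.0, 309.0], [244.0, 309.0]]
[[230.0, 226.0], [326.0, 226.0], [324.0, 269.0], [232.0, 269.0]]
[[225.0, 240.0], [332.0, 240.0], [330.0, 288.0], [227.0, 288.0]]
```

View pics/w2o.png

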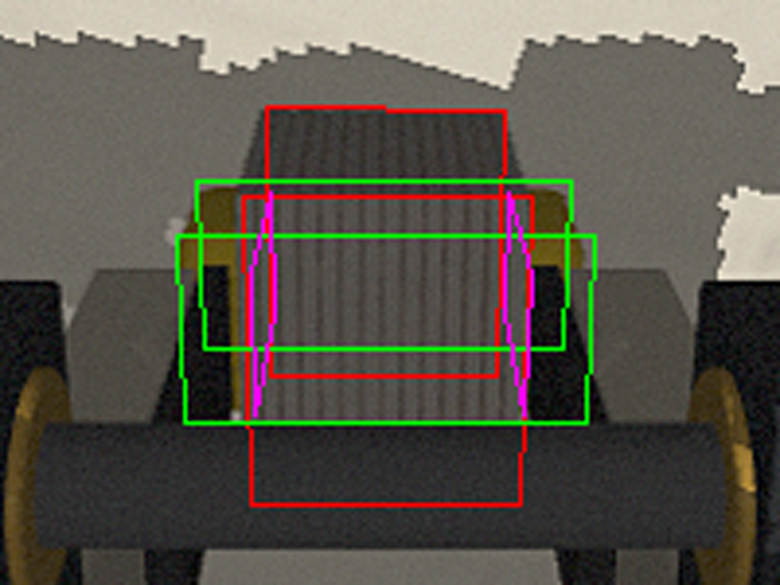

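The overlay shows the transformer at its predicted place with a finger on each side of it. The opening stopped at 34.0 mm, which is exactly the lamination thickness rather than the 52 mm over the bobbin. I'll lift a little and check the hold.

play_rows(increments=[[[0,0,0],[0,0,0],1],[[0,0,0],[0,0,0],1],[[0,0,-0.1],[0,0,0],1],[[0,0,-0.2],[0,0,0],1],[[0,0,-0.2],[0,0,0],1],[[0,0,0],[0,0,0],1],[[0,0,0],[0,0,0],1]])

```text
time_s: 4.6
eef_pos: [0.5942, -0.3184, 0.054]
ee_rot: [[-0.956, -0.294, 0.001], [-0.294, 0.956, 0.0], [-0.001, -0.0, -1.0]]
contact_force: [0.1, 0.1, -2.1]
opening: 0.0341
```

Run:
```python
from h import *
o=ctrl.observe();print(o['opening'],o['contact_force'])
c=ctrl.get_calibration('wrist')
im=ctrl.snapshot('wrist')[:,:,::-1].copy();cv2.imwrite('pics/w3.png',im)
a=cv2.resize(ctrl.snapshot('side')[100:260,180:380,::-1],None,fx=3.7,fy=3.7,interpolation=2)
crop(im,180,180,380,330,3.9,'pics/w3z.png');cv2.imwrite('pics/s3.png',a)
```

```text
0.03412877133905635 [ 0.0736375   0.0503914  -2.10886738]
```

View pics/w3z.png

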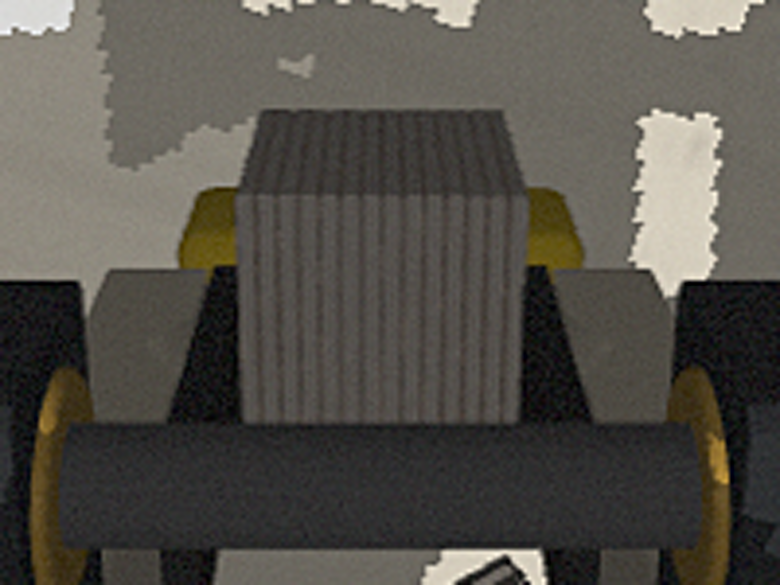

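View pics/s3.png

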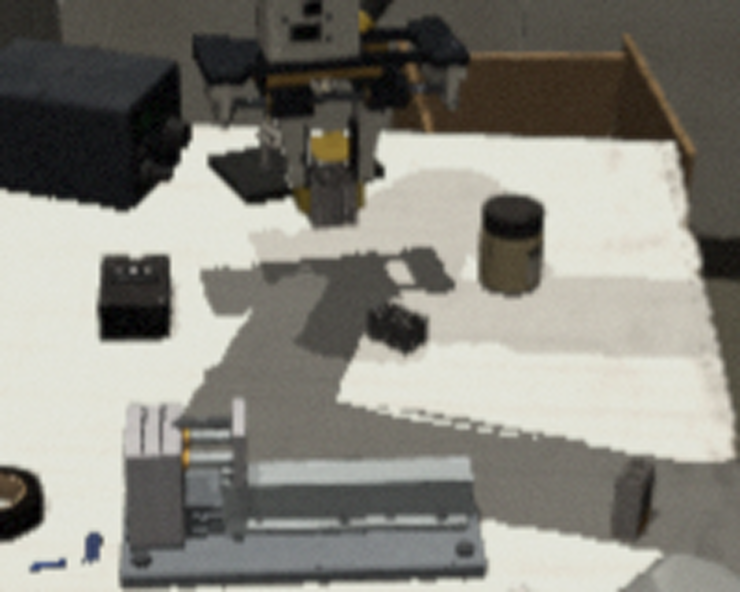

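The grip holds: the lifted transformer is upright and square between the pads at 34 mm. Next I carry it over the fixture with an 80° turn.

Run:
```python
from h import *
plan([([.58,-.25,.13],217,4),([.534,.0126,.17],277,11)])
```

```text
[[-0.018, 0.173, -0.193], [0.0, -0.0, -0.83], 'g']
[[-0.033, 0.171, -0.194], [0.0, -0.0, -0.83], 'g']
[[-0.048, 0.167, -0.193], [0.01, -0.0, -0.83], 'g']
[[-0.062, 0.162, -0.194], [0.0, -0.01, -0.83], 'g']
[[-0.11, 0.216, -0.036], [-0.0, 0.0, -0.91], 'g']
[[-0.13, 0.204, -0.036], [-0.0, 0.0, -0.91], 'g']
[[-0.149, 0.191, -0.036], [-0.0, 0.0, -0.91], 'g']
[[-0.167, 0.176, -0.036], [-0.0, 0.0, -0.91], 'g']
[[-0.183, 0.159, -0.036], [-0.0, 0.0, -0.91], 'g']
[[-0.197, 0.141, -0.037], [-0.0, 0.0, -0.91], 'g']
[[-0.21, 0.122, -0.036], [-0.0, 0.0, -0.91], 'g']
[[-0.22, 0.101, -0.037], [-0.0, 0.0, -0.91], 'g']
[[-0.229, 0.08, -0.036], [-0.0, 0.0, -0.91], 'g']
[[-0.235, 0.058, -0.037], [-0.0, 0.0, -0.9], 'g']
[[-0.24, 0.035, -0.036], [-0.0, 0.0, -0.91], 'g']
[0.5340098  0.01257745 0.16996585] [[0.122, -0.993, 0.0], [-0.993, -0.122, 0.0], [-0.0, -0.0, -1.0]]
```

play_rows(increments=[[[-0.02,0.17,-0.19],[0,0,-0.83],1],[[-0.03,0.17,-0.19],[0,0,-0.83],1],[[-0.05,0.17,-0.19],[0,0,-0.83],1],[[-0.06,0.16,-0.19],[0,0,-0.83],1],[[-0.11,0.22,-0.04],[0,0,-0.91],1],[[-0.13,0.2,-0.04],[0,0,-0.91],1],[[-0.15,0.19,-0.04],[0,0,-0.91],1],[[-0.17,0.18,-0.04],[0,0,-0.91],1],[[-0.18,0.16,-0.04],[0,0,-0.91],1],[[-0.2,0.14,-0.04],[0,0,-0.91],1],[[-0.21,0.12,-0.04],[0,0,-0.91],1],[[-0.22,0.1,-0.04],[0,0,-0.91],1]])

```text
time_s: 5.9
eef_pos: [0.5465, -0.0583, 0.1605]
ee_rot: [[-0.158, -0.987, -0.002], [-0.987, 0.158, -0.0], [0.0, 0.002, -1.0]]
contact_force: [0.0, 0.6, -1.0]
opening: 0.0343
```

play_rows(increments=[[[-0.23,0.08,-0.04],[0,0,-0.91],1],[[-0.24,0.06,-0.04],[0,0,-0.9],1],[[-0.24,0.03,-0.04],[0,0,-0.91],1],[[0,0,0],[0,0,0],1],[[0,0,0],[0,0,0],1],[[0,0,0],[0,0,0],1]])

```text
time_s: 6.5
eef_pos: [0.5348, 0.0126, 0.1727]
ee_rot: [[0.121, -0.993, -0.001], [-0.993, -0.121, -0.0], [0.0, 0.001, -1.0]]
contact_force: [-0.5, -0.1, -1.7]
opening: 0.0339
```

Run:
```python
from h import *
o=ctrl.observe();print(o['opening'],o['eef_pos'],np.degrees(np.arctan2(o['ee_rot'][1,0],o['ee_rot'][0,0])),o['q'])
c=ctrl.get_calibration('wrist');im=ctrl.snapshot('wrist')[:,:,::-1].copy();cv2.imwrite('pics/w4.png',im)
import pickle;pickle.dump((c,o),open('w4.pkl','wb'))
```

```text
0.033900713516520575 [0.53480409 0.01261086 0.17267155] -83.03450329786605 [ 3.90201923e-01  1.49541714e-01 -3.34537065e-01 -1.02334267e-04
 -1.08808346e+00  1.30221263e+00]
```

View pics/w4.png

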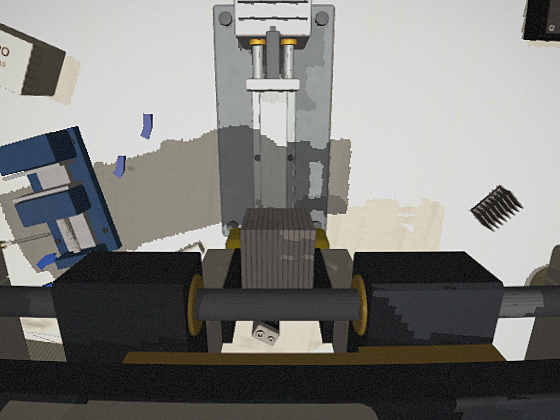

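The wrist view looks down on the fixture. The fence plate's top edge is at about (272,84), and the rail runs from (273,95) down to the held transformer at (278,220). I'll zoom in and fit the fixture's pose.

Run:
```python
from h import *
im=cv2.imread('pics/w4.png');crop(im,200,0,345,110,5.4,'pics/w4a.png');crop(im,200,110,345,245,4.4,'pics/w4b.png')
```

```text
(no output)
```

View pics/w4a.png

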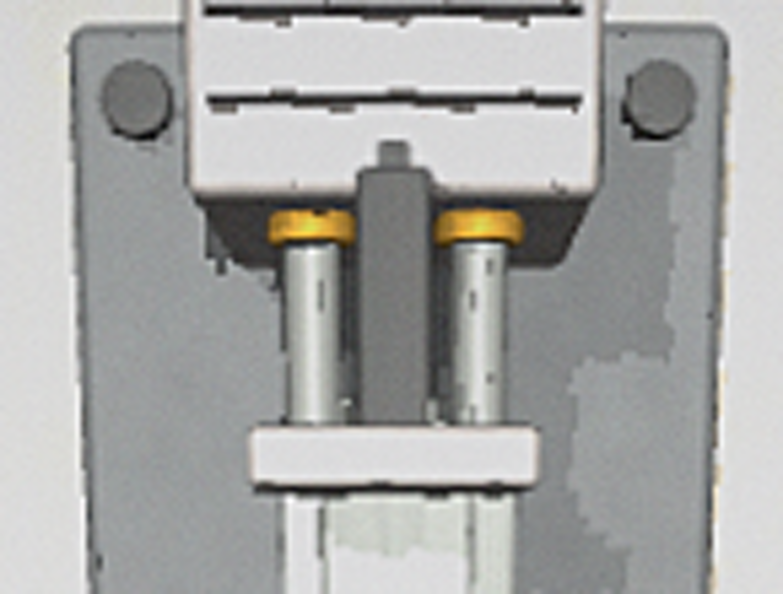

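View pics/w4b.png

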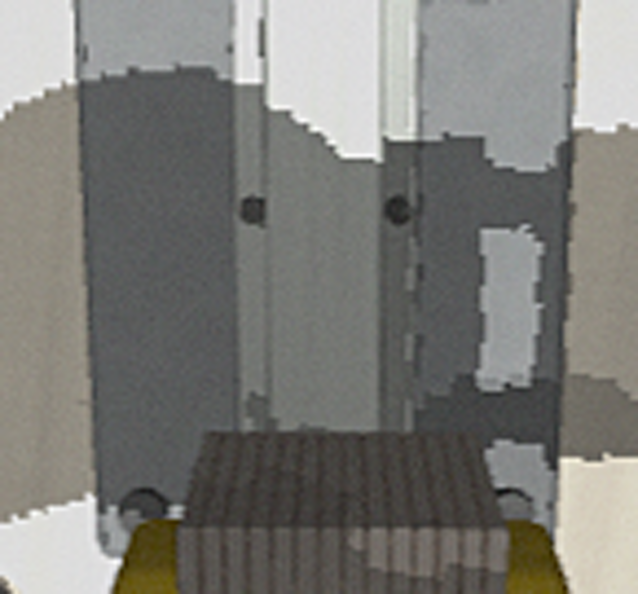

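Run:
```python
from h import *
from scipy.optimize import least_squares
import pickle;c,o=pickle.load(open('w4.pkl','rb'))
A=lambda x,y:(200+x/5.4,y/5.4);B=lambda x,y:(200+x/4.4,110+y/4.4)
F=[((50,20,87),A(253,487)),((50,-20,87),A(537,487)),((58,20,87),A(250,428)),((58,-20,87),A(540,428)),
((88,28,80),A(188,188)),((88,-28,80),A(602,188)),((122,55,12),A(72,25)),((122,-55,12),A(728,25)),((-100,55,12),B(100,555))]
X=np.array([f[0] for f in F])/1000;U=np.array([f[1] for f in F])
L=[((12,),B(267,120)),((12,),B(267,420)),((-12,),B(381,160)),((-12,),B(381,420))]
def w(p,X):
    s,k=np.sin(p[2]),np.cos(p[2]);return X@np.array([[k,-s,0],[s,k,0],[0,0,1]]).T+[p[0],p[1],p[3] if len(p)>3 else 0]
def res(p):
    r=(proj(c,w(p,X))-U).ravel()
    e=[]
    for (y,),uv in L:
        q=plane(c,*uv,.045)-[p[0],p[1],0];e.append((-np.sin(p[2])*q[0]+np.cos(p[2])*q[1]-y[0]/1000 if not np.isscalar(y) else -np.sin(p[2])*q[0]+np.cos(p[2])*q[1]-y/1000)*1200)
    return np.r_[r,e]
for x0 in ([.574,.0174,.121],[.574,.0174,.121,0]):
    s=least_squares(res,x0,loss='soft_l1');print(s.x,np.degrees(s.x[2]));print(res(s.x).round(1))
p=s.x if 0 else least_squares(res,[.574,.0174,.121],loss='soft_l1').x
d=o['eef_pos']-[p[0],p[1],0];print('TCP in fixture',np.cos(p[2])*d[0]+np.sin(p[2])*d[1],-np.sin(p[2])*d[0]+np.cos(p[2])*d[1],d[2])
# held transformer top face near edge check
q=np.array([plane(c,*B(*b),.1727-.0033+.036) for b in [(177,527),(508,527)]]);print('edge',(o['ee_rot'].T@(q.mean(0)-o['eef_pos'])), np.linalg.norm(q[0]-q[1]))
```

```text
[0.57216496 0.02034228 0.12003926] 6.877743244350403
[-1.  -1.   1.1 -0.9 -0.6 -1.5  0.7 -1.5 -0.1  0.5  0.3  0.5 -1.2  4.1
  0.8  4.2 -0.8  5.2 -0.7  0.1  0.8  0.2]
[ 0.57264203  0.02046189  0.11925856 -0.00376438] 6.8330123517336
[-0.6 -1.5  0.7 -1.4 -0.2 -1.9  0.4 -1.8  0.4  0.7 -0.1  0.8 -0.5  4.5
  0.2  4.8 -0.5  3.4 -0.8 -0.   0.7  0.1]
TCP in fixture -0.038017857616200676 -0.003201781782741009 0.1726715477304805
edge [-9.31011968e-05 -2.22882526e-02 -3.27583967e-02] 0.034535742220722615
```

Run:
```python
from h import *
from scipy.optimize import least_squares
import pickle;c,o=pickle.load(open('w4.pkl','rb'))
A=lambda x,y:(200+x/5.4,y/5.4);B=lambda x,y:(200+x/4.4,110+y/4.4)
F=[((50,20,87),A(253,487)),((50,-20,87),A(537,487)),((58,20,87),A(250,428)),((58,-20,87),A(540,428)),
((88,28,80),A(188,188)),((88,-28,80),A(602,188)),((100,0,80),A(394,100)),((111,0,80),A(393,10))]
X=np.array([f[0] for f in F])/1000;U=np.array([f[1] for f in F])
L=[(12,B(267,120)),(12,B(267,420)),(-12,B(381,160)),(-12,B(381,420))]
def w(p,X):
    s,k=np.sin(p[2]),np.cos(p[2]);return X@np.array([[k,-s,0],[s,k,0],[0,0,1]]).T+[p[0],p[1],0]
def res(p):
    r=(proj(c,w(p,X))-U).ravel();e=[]
    for y,uv in L:
        q=plane(c,*uv,.045);e.append((-np.sin(p[2])*(q[0]-p[0])+np.cos(p[2])*(q[1]-p[1])-y/1000)*1200)
    return np.r_[r,e]
p=least_squares(res,[.574,.0174,.121],loss='soft_l1').x;print(p,np.degrees(p[2]),res(p).round(1))
np.save('fix.npy',p)
d=o['eef_pos']-[p[0],p[1],0];print('TCP in fixture',np.cos(p[2])*d[0]+np.sin(p[2])*d[1],-np.sin(p[2])*d[0]+np.cos(p[2])*d[1],d[2])
u=np.array([np.cos(p[2]),np.sin(p[2])]); t=p[:2]+u*-.035
plan([([*t,.075],270+np.degrees(p[2]),5),([*t,.053],270+np.degrees(p[2]),3)])
```

```text
[0.57154192 0.02036344 0.12040559] 6.898731981227767 [-1.1 -0.1  0.9 -0.1 -0.8 -0.6  0.6 -0.6 -0.3  1.4  0.1  1.4  0.1 -0.2
  0.2 -0.1 -0.9  0.   0.7  0.1]
TCP in fixture -0.0374030420229159 -0.003283691317576997 0.1726715477304805
[[-0.007, -0.005, 0.196], [0.0, -0.0, 0.0], 'g']
[[-0.007, -0.005, 0.195], [0.0, -0.0, 0.0], 'g']
[[-0.007, -0.005, 0.196], [0.0, -0.0, 0.0], 'g']
[[-0.007, -0.005, 0.195], [0.01, -0.0, 0.0], 'g']
[[-0.007, -0.004, 0.196], [0.0, -0.0, 0.01], 'g']
[[-0.0, -0.0, 0.073], [0.0, -0.0, -0.0], 'g']
[[-0.0, -0.0, 0.073], [0.0, -0.0, -0.0], 'g']
[[-0.0, -0.0, 0.074], [0.0, -0.0, -0.0], 'g']
[0.53675366 0.01614823 0.05295847] [[0.12, -0.993, -0.0], [-0.993, -0.12, -0.0], [0.0, 0.0, -1.0]]
```

play_rows(increments=[[[-0.007,-0.005,0.2],[0,0,0],1],[[-0.007,-0.005,0.2],[0,0,0],1],[[-0.007,-0.005,0.2],[0,0,0],1],[[-0.007,-0.005,0.2],[0,0,0],1],[[-0.007,-0.004,0.19],[0,0,0],1],[[0,0,0.1],[0,0,0],1],[[0,0,0.06],[0,0,0],1],[[0,0,0.03],[0,0,0],1],[[0,0,0],[0,0,0],1],[[0,0,0],[0,0,0],1],[[0,0,0],[0,0,0],1]])

```text
time_s: 7.65
eef_pos: [0.5376, 0.017, 0.0561]
ee_rot: [[0.122, -0.992, 0.001], [-0.992, -0.122, 0.0], [-0.0, -0.001, -1.0]]
contact_force: [-0.1, 0.5, -0.8]
opening: 0.0338
```

Run:
```python
from h import *
o=ctrl.observe();p=np.load('fix.npy');print(o['opening'],o['eef_pos'],o['contact_force'])
d=o['eef_pos']-[p[0],p[1],0];print('TCP in fixture',np.cos(p[2])*d[0]+np.sin(p[2])*d[1],-np.sin(p[2])*d[0]+np.cos(p[2])*d[1],d[2])
im=ctrl.snapshot('wrist')[:,:,::-1].copy();cv2.imwrite('pics/w5.png',im)
a=cv2.resize(ctrl.snapshot('side')[150:270,190:340,::-1],None,fx=5,fy=5,interpolation=2);cv2.imwrite('pics/s5.png',a)
```

```text
0.03379783499920604 [0.53762221 0.01696398 0.05607563] [-0.12117191  0.51150621 -0.78845112]
TCP in fixture -0.03408245585827937 0.0006994169678947318 0.056075633273170146
```

View pics/w5.png

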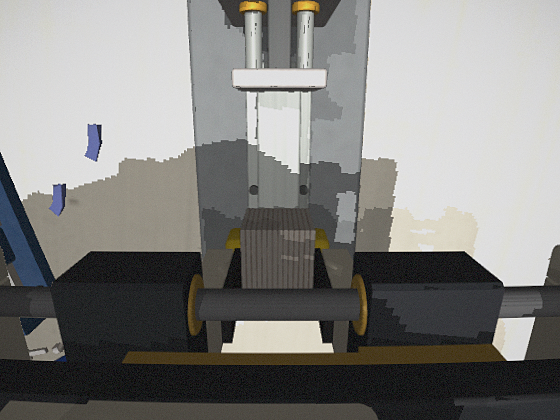

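View pics/s5.png

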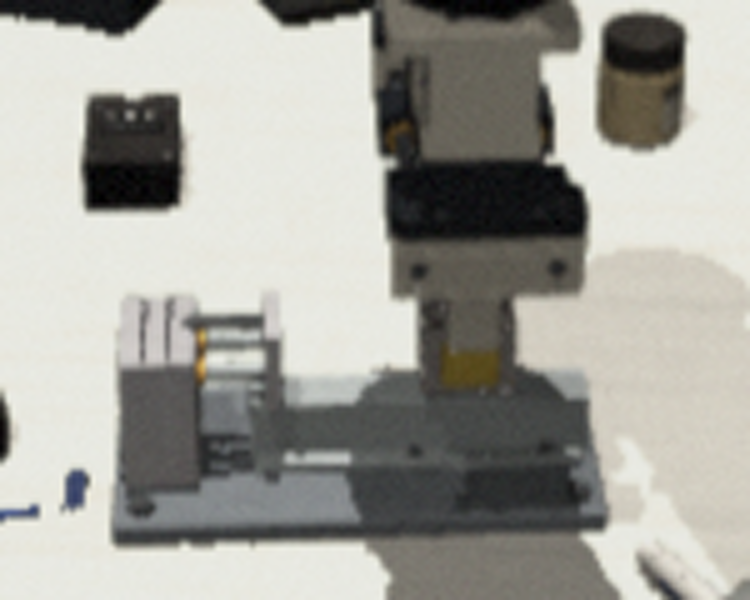

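The wrist view has the fence centred at about column 279 and the transformer at about 277, so they are aligned. Now I lower it until the wrist force shows contact.

play_rows(increments=[[[0,0,0.02],[0,0,0],1],[[0,0,0.02],[0,0,0],1],[[0,0,0.01],[0,0,0],1],[[0,0,0],[0,0,0],1],[[0,0,0],[0,0,0],1],[[0,0,0],[0,0,0],1]])

```text
time_s: 8.35
eef_pos: [0.5372, 0.0168, 0.0504]
ee_rot: [[0.122, -0.992, 0.0], [-0.992, -0.122, -0.0], [0.0, -0.0, -1.0]]
contact_force: [0.5, -0.5, -1.6]
opening: 0.0342
```

play_rows(increments=[[[0,0,0.01],[0,0,0],1],[[0,0,0.01],[0,0,0],1],[[0,0,0],[0,0,0],1],[[0,0,0],[0,0,0],1]])

```text
time_s: 8.75
eef_pos: [0.5371, 0.0168, 0.0483]
ee_rot: [[0.122, -0.992, -0.0], [-0.992, -0.122, 0.0], [-0.0, 0.0, -1.0]]
contact_force: [-0.0, 0.2, -1.8]
opening: 0.0343
```

play_rows(increments=[[[0,0,0.01],[0,0,0],1],[[0,0,0],[0,0,0],1],[[0,0,0],[0,0,0],1]])

```text
time_s: 9.05
eef_pos: [0.5373, 0.0168, 0.0483]
ee_rot: [[0.123, -0.992, 0.0], [-0.992, -0.123, -0.0], [0.0, -0.0, -1.0]]
contact_force: [-3.2, 0.7, 7.6]
opening: 0.0339
```

Contact with the rail is confirmed: fz went from -1.8 to +7.6 N. I ease off 0.4 mm, dwell for step 1, then slide toward the fence.

play_rows(increments=[[[0,0,-0.004],[0,0,0],1],[[0,0,0],[0,0,0],1],[[0,0,0],[0,0,0],1],[[0,0,0],[0,0,0],1],[[0,0,0],[0,0,0],1]])

```text
time_s: 9.55
eef_pos: [0.5372, 0.0168, 0.0483]
ee_rot: [[0.122, -0.992, 0.0], [-0.992, -0.122, -0.0], [0.0, -0.0, -1.0]]
contact_force: [-2.2, 0.6, 6.2]
opening: 0.0342
```

Run:
```python
from h import *
o=ctrl.observe();p=np.load('fix.npy');print(o['opening'],o['eef_pos'],o['contact_force'],o['wrist_torque'])
d=o['eef_pos']-[p[0],p[1],0];print('TCP in fixture',np.cos(p[2])*d[0]+np.sin(p[2])*d[1],-np.sin(p[2])*d[0]+np.cos(p[2])*d[1],d[2])
print('yaw err',np.degrees(np.arctan2(o['ee_rot'][1,0],o['ee_rot'][0,0])-p[2])+90)
```

```text
0.0341889741772623 [0.53722243 0.01678639 0.04826082] [-2.22707543  0.63510283  6.22941702] [0.09324474 1.34768008 0.02026105]
TCP in fixture -0.03450067099970749 0.0005711305079058636 0.048260821553823774
yaw err 0.1375278192371212
```

play_rows(increments=[[[0,0,-0.002],[0,0,0],1],[[0,-0.05,0],[0,0,0],1],[[0,-0.1,0],[0,0,0],1],[[0,-0.1,0],[0,0,0],1],[[0,-0.1,0],[0,0,0],1],[[0,-0.1,0],[0,0,0],1],[[0,-0.05,0],[0,0,0],1],[[0,0,0],[0,0,0],1],[[0,0,0],[0,0,0],1]])

```text
time_s: 10.45
eef_pos: [0.5868, 0.0225, 0.0483]
ee_rot: [[0.122, -0.992, -0.0], [-0.992, -0.122, -0.001], [0.001, 0.0, -1.0]]
contact_force: [-2.9, -1.4, 6.2]
opening: 0.0342
```

Run:
```python
from h import *
o=ctrl.observe();p=np.load('fix.npy');print(o['opening'],o['eef_pos'],o['contact_force'],o['wrist_torque'])
d=o['eef_pos']-[p[0],p[1],0];print('TCP in fixture',np.cos(p[2])*d[0]+np.sin(p[2])*d[1],-np.sin(p[2])*d[0]+np.cos(p[2])*d[1],d[2])
cv2.imwrite('pics/w6.png',ctrl.snapshot('wrist')[:,:,::-1])
```

```text
0.03421816707372207 [0.58680198 0.02247611 0.04825233] [-2.93310749 -1.42075409  6.24292144] [-0.77171909  1.09024486 -0.01766524]
TCP in fixture 0.01540333988889065 0.00026441266418671594 0.048252334656366434
```

View pics/w6.png

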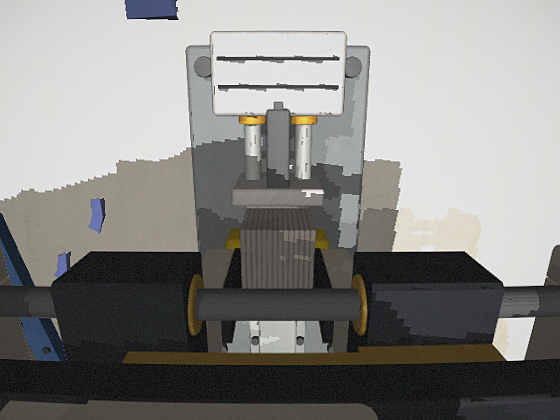

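The fence's top is just ahead of the transformer. The pointer tip is at (278,103), short of the lower line at row 87. About 14 mm of gap remains.

play_rows(increments=[[[0,-0.04,0],[0,0,0],1],[[0,-0.05,0],[0,0,0],1],[[0,-0.05,0],[0,0,0],1],[[0,-0.03,0],[0,0,0],1],[[0,-0.03,0],[0,0,0],1],[[0,0,0],[0,0,0],1],[[0,0,0],[0,0,0],1],[[0,0,0],[0,0,0],1]])

```text
time_s: 11.3
eef_pos: [0.6032, 0.0243, 0.0483]
ee_rot: [[0.122, -0.993, -0.006], [-0.993, -0.122, -0.002], [0.001, 0.006, -1.0]]
contact_force: [-14.0, 0.3, 17.0]
opening: 0.0342
```

```bash
cat > chk.py <<'E'
from h import *
import sys
o=ctrl.observe();p=np.load('fix.npy');print(o['time_s'],o['opening'],o['eef_pos'],o['contact_force'],o['wrist_torque'])
d=o['eef_pos']-[p[0],p[1],0];x=np.cos(p[2])*d[0]+np.sin(p[2])*d[1]
print('TCP in fixture',x,-np.sin(p[2])*d[0]+np.cos(p[2])*d[1],d[2],'fence est',x+.021-.05)
print('Fx fixture',o['contact_force'][0]*np.cos(p[2])+o['contact_force'][1]*np.sin(p[2]))
im=ctrl.snapshot('wrist')[:,:,::-1].copy();crop(im,180,20,380,320,2,f'pics/{sys.argv[1]}.png')
E
python3 chk.py w7
```

```text
11.3 0.034239174113214754 [0.60316558 0.02431135 0.04830201] [-14.02251757   0.29381905  17.00749437] [-0.0083348   5.58712455  0.05823122]
TCP in fixture 0.03186890987286771 0.00012085994538091598 0.04830200645816537 fence est 0.0028689098728677115
Fx fixture -13.885702512696554
```

View pics/w7.png

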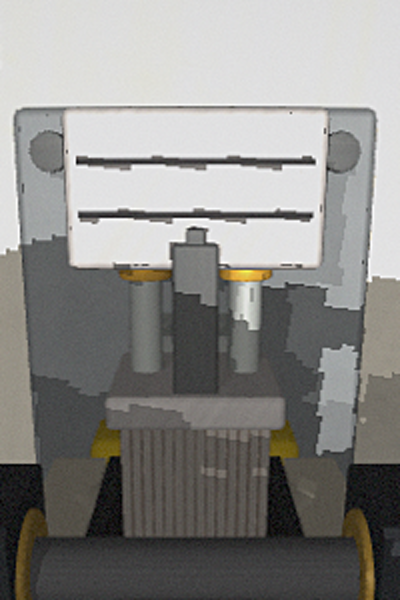

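The pointer tip is at crop row 228, still short of the first line at row 215, so deflection is about 3 mm. The wrist shows about 17 N down on the rail, so I ease z up while advancing to cut the rail friction.

play_rows(increments=[[[0,-0.01,-0.004],[0,0,0],1],[[0,-0.01,-0.004],[0,0,0],1],[[0,-0.01,-0.002],[0,0,0],1],[[0,-0.01,0],[0,0,0],1],[[0,0,0],[0,0,0],1],[[0,0,0],[0,0,0],1],[[0,0,0],[0,0,0],1]])

```text
time_s: 12.05
eef_pos: [0.6059, 0.0246, 0.0484]
ee_rot: [[0.122, -0.993, -0.008], [-0.993, -0.122, -0.002], [0.001, 0.008, -1.0]]
contact_force: [-14.9, -0.2, 13.3]
opening: 0.034
```

```bash
python3 chk.py w8
```

```text
12.05 0.03397404256587641 [0.60593082 0.02464661 0.04837327] [-14.94385293  -0.16539032  13.26584277] [0.03161779 5.85824993 0.07026374]
TCP in fixture 0.034654398511000814 0.00012154001483951835 0.04837326652399171 fence est 0.005654398511000816
Fx fixture -14.855525274787697
```

View pics/w8.png

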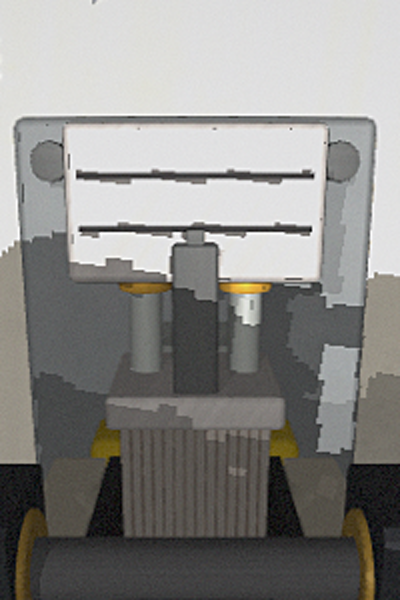

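The pointer is now right at the first line, which agrees with the 5.7 mm kinematic estimate. I continue, easing the rail load further.

play_rows(increments=[[[0,-0.01,-0.004],[0,0,0],1],[[0,-0.01,-0.004],[0,0,0],1],[[0,-0.01,-0.004],[0,0,0],1],[[0,0,-0.002],[0,0,0],1],[[0,0,0],[0,0,0],1],[[0,0,0],[0,0,0],1],[[0,0,0],[0,0,0],1]])

```text
time_s: 12.8
eef_pos: [0.6085, 0.025, 0.0485]
ee_rot: [[0.121, -0.993, -0.009], [-0.993, -0.121, -0.002], [0.001, 0.01, -1.0]]
contact_force: [-12.8, -0.7, 4.0]
opening: 0.034
```

```bash
python3 chk.py w9
```

```text
12.8 0.033999187848614366 [0.60845378 0.0249755  0.04851098] [-12.80431465  -0.6700328    4.01657772] [-0.10597146  4.9482154   0.06937533]
TCP in fixture 0.037198596854305745 0.0001450075629984126 0.048510979480430476 fence est 0.00819859685430574
Fx fixture -12.792092315957355
```

play_rows(increments=[[[0,-0.01,-0.002],[0,0,0],1],[[0,-0.01,-0.001],[0,0,0],1],[[0,-0.01,-0.001],[0,0,0],1],[[0,-0.008,0],[0,0,0],1],[[0,0,0],[0,0,0],1],[[0,0,0],[0,0,0],1],[[0,0,0],[0,0,0],1]])

```text
time_s: 13.55
eef_pos: [0.6113, 0.0253, 0.0486]
ee_rot: [[0.121, -0.993, -0.011], [-0.993, -0.121, -0.002], [0.001, 0.011, -1.0]]
contact_force: [-13.9, 0.7, 5.6]
opening: 0.0343
```

```bash
python3 chk.py w10
```

```text
13.55 0.034279243658980774 [0.6112637  0.02530805 0.04856787] [-13.87518418   0.69115661   5.55418309] [-3.05960974e-03  5.57886569e+00  1.59203724e-01]
TCP in fixture 0.04002812112849986 0.00013763137895052204 0.04856787278748317 fence est 0.011028121128499865
Fx fixture -13.691709669129054
```

View pics/w10.png

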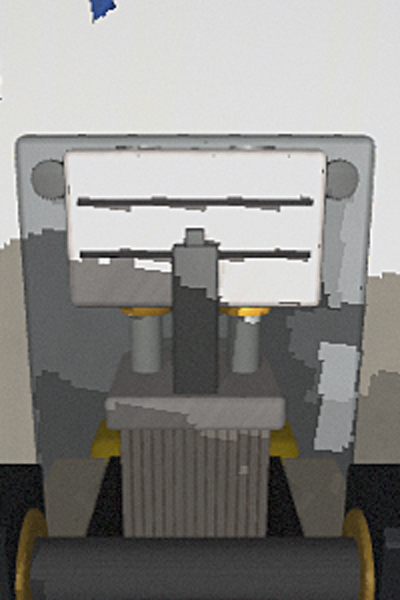

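The pointer tip is at crop row 228, midway between the lines at rows 255 and 202. That means about 11.5 mm of deflection, or roughly 10 N. Now I hold.

play_rows(increments=[[[0,0,0],[0,0,0],1],[[0,0,0],[0,0,0],1],[[0,0,0],[0,0,0],1],[[0,0,0],[0,0,0],1],[[0,0,0],[0,0,0],1],[[0,0,0],[0,0,0],1],[[0,0,0],[0,0,0],1],[[0,0,0],[0,0,0],1],[[0,0,0],[0,0,0],1],[[0,0,0],[0,0,0],1],[[0,0,0],[0,0,0],1],[[0,0,0],[0,0,0],1]])

```text
time_s: 14.8
eef_pos: [0.6113, 0.0253, 0.0486]
ee_rot: [[0.121, -0.993, -0.011], [-0.993, -0.121, -0.002], [0.001, 0.011, -1.0]]
contact_force: [-14.7, 0.4, 5.7]
opening: 0.0346
```

play_rows(increments=[[[0,0,0],[0,0,0],1],[[0,0,0],[0,0,0],1],[[0,0,0],[0,0,0],1],[[0,0,0],[0,0,0],1],[[0,0,0],[0,0,0],1],[[0,0,0],[0,0,0],1],[[0,0,0],[0,0,0],1],[[0,0,0],[0,0,0],1],[[0,0,0],[0,0,0],1],[[0,0,0],[0,0,0],1],[[0,0,0],[0,0,0],1],[[0,0,0],[0,0,0],1]])

```text
time_s: 16.0
eef_pos: [0.6113, 0.0253, 0.0486]
ee_rot: [[0.121, -0.993, -0.011], [-0.993, -0.121, -0.002], [0.001, 0.011, -1.0]]
contact_force: [-15.6, 1.2, 4.8]
opening: 0.0339
```

play_rows(increments=[[[0,0,0],[0,0,0],1],[[0,0,0],[0,0,0],1],[[0,0,0],[0,0,0],1],[[0,0,0],[0,0,0],1],[[0,0,0],[0,0,0],1],[[0,0,0],[0,0,0],1],[[0,0,0],[0,0,0],1],[[0,0,0],[0,0,0],1],[[0,0,0],[0,0,0],1],[[0,0,0],[0,0,0],1],[[0,0,0],[0,0,0],1],[[0,0,0],[0,0,0],1]])

```text
time_s: 17.2
eef_pos: [0.6113, 0.0253, 0.0486]
ee_rot: [[0.121, -0.993, -0.011], [-0.993, -0.121, -0.002], [0.001, 0.011, -1.0]]
contact_force: [-13.9, 0.1, 4.9]
opening: 0.0341
```

```bash
python3 chk.py w11
python3 - <<'E'
from h import *
a=cv2.resize(ctrl.snapshot('side')[150:270,190:340,::-1],None,fx=5,fy=5,interpolation=2);cv2.imwrite('pics/s11.png',a)
E
```

```text
17.2 0.03405281763576832 [0.61127676 0.02531448 0.04855259] [-13.87145553   0.09553      4.88514956] [-0.06684197  5.69154651  0.12956466]
TCP in fixture 0.04004185358835169 0.00014245019061960313 0.04855258716450156 fence est 0.011041853588351691
Fx fixture -13.759551624220157
```

View pics/w11.png

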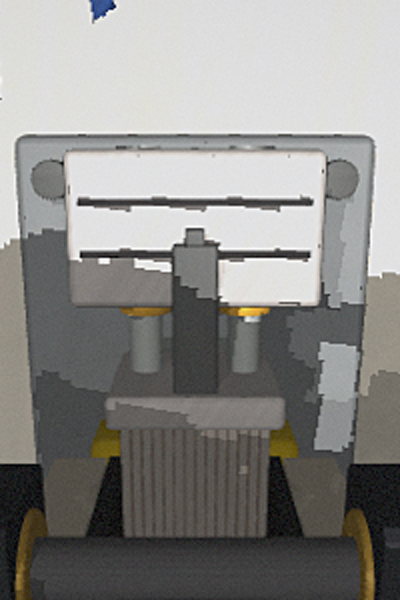

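View pics/s11.png

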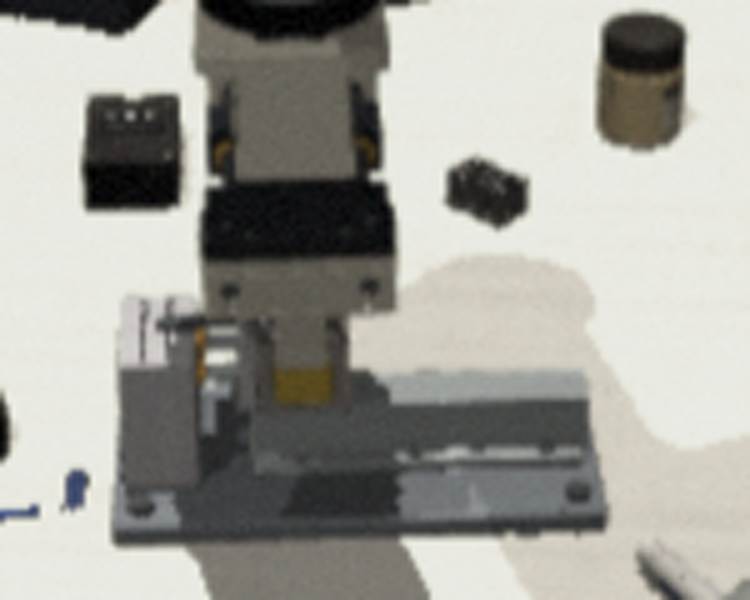

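```bash
python3 -c "
from station import ctrl
print(ctrl.sign_off())"
```

```text
the job is handed in; nothing more can be done
None
```

The transformer is upright on the rail, pressed flat against the sprung fence, and the gripper is still holding it there. I handed the job in after a hold of about 3.6 s, 17 s into the 45 s allowed. The sign-off gave no verdict.

**How it was done:** I gripped the transformer across its sides, lowered it until the wrist force showed contact with the rail, and paused. I then slid it along to the fence.

**Last checks before handing in:**
- **Pointer:** it stands midway between the two lines in the wrist picture.
- **Push:** the fence is pushed back about 11.0 mm by the arm's measured position and about 11.5 mm by the pointer, so the spring force is about 10 N.
- **Steadiness:** the arm's position did not change during the hold.
- **Placement:** it is within 1 mm of the rail's centre line by my fit of the fixture. The gripper is tilted about 0.011 rad and was within about 0.15° of square to the fence.
- **Rail contact:** roughly 6 to 7 N rests on the rail.
- **Bystanders:** I did not touch any of them. Those in the last picture look unmoved, though I did not measure them.

**What disagreed:**
- **Wrist force:** along the rail it read about 14 to 15.5 N, not 10 N. I put the difference down to friction on the rail, but I could not measure the fence force separately.
- **Jaw opening:** the jaws closed to 34 mm, the width of the laminations, not the 52 mm over the bobbin. The grip held all the same.
- **Base plate:** its far edge and near corner showed about 4 mm from the stated position along the rail. I left them out of the fit and used the fence, post and rail edges.

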